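# Set the exposure lamp to its blue filter and open the shutter

### The arm

A 6-joint arm with a two-finger parallel gripper is mounted at the origin on a cart in front of the work surface, level with it; the furniture and walls round the work are solid. World frame = base frame: x ahead of the robot, y to its left, z up, the work surface at z = 0. Lengths are in m, angles in rad, forces in N, time in s.
With the tool pointing down it reaches from about 0.275 to 0.775 m from the base axis. Payload 14.6 kg.
Tool frame: the origin (TCP) lies midway between the tips of the shut fingers; the grasp point (between the pads) lies 19 mm behind it; x points along the fingers, z is the direction in which the jaws open and shut, and the axes are right-handed (so a half turn about x gives the same grasp; the last joint's range is limited). The gripper opens to 85 mm and grips with 20 to 120 N. Pads are 22 mm wide; open, the fingers measure 114 mm over their backs; the gripper's body (76 mm by 85 mm) begins 54 mm behind the grasp point. The pads swing forward as they close: fully open they stand 13 mm farther back than shut.
Start: joints at [-1.326, 0.263, -0.048, 1.259, 0, 1.415], TCP at [0.204, -0.484, 0.231] pointing down, gripper open.
Joint ranges: [-2.65, 2.65], [-0.89, 1.7], [-1.18, 1.37], [-2.13, 2.11], [-1.35, 1.29], [-3.14, 3.14]. Speed limits (rad/s): [1.89, 1.89, 2.57, 2.79, 3.14, 3.14].

### API

Orientations are given as a unit quaternion [x, y, z, w].
In Python, from bench import ctrl gives the robot as it stands.
- The arm moves only by the tool servo_tool, never from a script. Its argument "plan" is one flat list of numbers, 5 for each row, row after row: the shift along the world's x, y, z in m, then the turn about the world's z in rad, then the opening in per cent of the stroke, from 0 (shut) to 100 (fully open). A call has 1 to 20 rows; each row is the pose to reach, as a shift and turn from the pose commanded when the call began; what a row does not reach only later rows make up. A row lasts 1/10 s, in which the tool goes at most 50 mm and 8.59 degrees, less where a joint would pass 70% of its speed; a pose out of reach is approached as far as the arm can. A call with a gripper value outside its range is refused whole. The fingers move at their own pace and stop on an object; the grip force is fixed at half the most. Time passes only in rows, so rows that repeat a pose let the fingers close. It gives the time, the measured TCP pose, the force and the opening at its end, in the units of the state.
- ctrl.sense(): the state, without advancing time (a new reading comes with each control period).
- ctrl.get_image(name): name is "side" or "top"; returns the picture (400x640x3 uint8, blue, green, red); there is no depth.
- ctrl.get_calibration(name): a dict with "fx", "fy", "cx", "cy" (pixels), "dist_coeffs" ([k1, k2, p1, p2, k3] as OpenCV has them; the pictures are not rectified), "world_from_camera" (4x4, takes a point from camera to world coordinates). Camera axes: x right, y down, z forward; pixel columns grow to the right and rows downward; lengths in m; the calibration is good to about 2 mm. A picture is of the moment at which its call begins. get_calibration takes no time and is no camera call.
- ctrl.hand_in(): hands the job in, once; it reports no verdict.
The state is a dict: "time": time; "joints": joint angles; "dq": joint speeds; "tau": joint torques, N m; "ee_pos": TCP position; "tcp_rot": TCP orientation; "ft_force": force on the tool from outside, world axes, zero at the start; "wrist_torque": the same for the moment, N m; "grip_width": finger opening in m.
Only numpy, scipy, OpenCV 4.12 (cv2) and the standard library are available. Lean on these libraries where they do the work, as an engineer would, in place of code of your own. Each camera call takes 0.05 s, during which the arm holds its last target.

### The job

Get the exposure lamp ready to cure the little printed gear that lies under it: push the filter turret round by its finger tabs, click by click and either way round, until the blue filter has clicked in under the lamp, and only then push the red shutter tab in to its stop to open the shutter. Just push with the fingertips; do not shove, tip or lift the stand, keep the gear where it lies, and leave the other things alone.

Things in the scene. Friction and masses are not known exactly. Their poses are not given: they have to be found in the camera images.
- lamp_stand: slate-blue bench lamp stand, 3.5 to 4.5 kg, loose on rubber feet. Origin: on the work surface straight below the turret's axis; own x points from the stand's front to its column at the back, y to its left, z up. Turned 0.1 to 0.5 rad clockwise (from above) from the world axes. Own frame, mm: foot x -40..102, y -55..55, top z 20; column x 83..101, y -20..20. Nothing on it is higher than 200.
- turret_axis (a point): point on the turret's axis, 119 mm above the work surface (mid-height of the finger tabs). The turret is a black disc of radius 57 mm, z 110..120 mm, with six round coloured filters 25 mm across, centres 36 mm from the axis, 60 degrees apart. Between them six upright finger tabs, 9 mm thick, z 107..131 mm, stand out radially to 80 mm from the axis. Below the tabs the air is free down to the foot.
- front_mark (a point): point 70 mm straight in front of the turret's axis (the stand's own -x) at 119 mm height. With the turret clicked in, one finger tab stands 30 degrees to either side of this point (the tabs then are at 30, 90, 150, 210, 270 and 330 degrees from the stand's own x); pushing one of these two front tabs round across the front into the other's place is one click.
- lamp_top (a point): centre of the top of the round, finned lamp house: radius 23 mm, 36 mm behind the turret's axis, top 197 mm high. It stands on an arm over the turret: own frame of the stand, mm: arm x -18..101, y -18..18, z 132..150; detent housing x -8..8, y 17..50, z 132..149; shutter gate x 10..62, y -25..25, z 150..160.
- turret (a joint): angle of the turret, rad, growing counter-clockwise from above; 0 with the blue filter under the lamp, and again at each full turn (2 pi). Turns endlessly both ways, clicks in every pi/3. A sprung roller is forced over a hump half-way (about 3 N at a tab), then draws the turret on into the next click ahead of the finger and holds it. Starts clicked in, with any filter but blue under the lamp.
- blue_filter (a point): centre of the blue filter in the turret, half-way through the disc, 115 mm above the work surface and 36 mm from the axis
- lamp_port (a point): the light path: the point 36 mm behind the turret's axis, under the lamp, at 115 mm height, where the centre of the chosen filter must come to stand
- shutter (a joint): travel of the shutter slide, m: 0 shut (start), 0.024 open, against its stop. It slides along the stand's own +y (from the stand's right towards its lamp), needs about 2 to 3 N and stays where it is left.
- shutter_tab (a point): middle of the outer (right-hand) face of the upright red shutter tab, which stands out to the right of the lamp; the tab is 26 mm wide along the stand's x, 5 mm thick, from 153 to 189 mm above the work surface, its outer face 74.5 mm from the stand's mid-plane when shut. Push this face along the stand's own +y.
- gear_center (a point): centre, half-way up, of a loose beige printed gear, 33 mm across and 9 mm high, lying on the round white stage of the stand (22 mm above the work surface) under the lamp
- amber_jar: bystander: brown glass jar with black cap, 52 mm across, 82 mm high, left of the stand; origin at the centre of its underside
- lab_timer: bystander: white lab timer lying flat, 58 x 62 x 19 mm, right of the stand; origin at the centre of its underside
- blue_cap_bottle: bystander: black bottle with blue cap, 70 mm across, 186 mm high, behind the stand; origin at the centre of its underside
- black_bottle: bystander: black bottle with black cap, 60 mm across, 168 mm high, behind the stand; origin at the centre of its underside
- part_hex: bystander: beige printed hexagonal part, 30 x 34 x 11 mm, left of the stand; origin at the centre of its underside
- part_boss: bystander: beige printed plate with a square boss, 22 x 36 x 18 mm, left of the stand; origin at the centre of its underside

How it is judged:
By the outcome, as a careful person would: the job done as asked, in the order asked, and still so for the second after the job is handed in, with the robot touching nothing.
It also fails if it takes over 58 s, if anything falls off the work surface, if the arm or the gripper's body presses on something with over 40 N, if the wrist force passes 120 N, or if a joint passes its speed limit or range.

## Working session

There is one attempt and no reset: what is moved stays moved. The work goes in short steps, Python scripts to look and compute and a tool call to move; the robot and the scene stay as the last step left them, time stands still between calls to the robot, and variables do not carry over. Pictures are saved under pics/ and viewed, and the job is handed in when it is done.

Besides the shell and the picture viewer there is one more tool, called after "Request:" as name(argument=value, ...) on one line, values as JSON. servo_tool: Moves the arm, as the interface text tells. Its arguments: {"type":"object","properties":{"plan":{"type":"array"}},"required":["plan"]}

```bash
mkdir -p pics; ls
python3 - <<'E'
from bench import ctrl
import cv2
print(ctrl.sense())
for n in("side","top"):
    c=ctrl.get_calibration(n);print(n,c)
    cv2.imwrite(f"pics/{n}0.png",ctrl.get_image(n))
E
```

```text
pics
{'time': 0.0, 'joints': array([-1.32633110e+00,  2.63531302e-01, -4.89508762e-02,  1.25936142e+00,
        2.58813509e-05,  1.41550844e+00]), 'dq': array([-0.00010987, -0.00145008,  0.00042833, -0.00067458, -0.00144072,
        0.00198289]), 'tau': array([ 3.80197802e-03, -6.37620163e+01,  3.84566975e+01,  1.36889279e-02,
        7.54886764e-05, -1.37652509e-05]), 'ee_pos': array([ 0.20426852, -0.48334495,  0.23081562]), 'tcp_rot': array([ 0.39102796,  0.58958669, -0.39051468,  0.58905259]), 'ft_force': array([0.31086846, 0.68967502, 0.43455883]), 'wrist_torque': array([ 0.03555403, -0.00685464,  0.02566034]), 'grip_width': 0.08532283018088126}
side {'fx': 501.2569566946111, 'fy': 501.2569566946111, 'cx': 319.27375595277226, 'cy': 205.75746563216333, 'dist_coeffs': array([-0.10427592,  0.        ,  0.        ,  0.        ,  0.        ]), 'world_from_camera': array([[-0.96404812, -0.17934753,  0.19607569,  0.31373636],
       [-0.2655937 ,  0.62690561, -0.73242702,  0.65180762],
       [ 0.00843802, -0.75817137, -0.65200075,  0.92225173],
       [ 0.        ,  0.        ,  0.        ,  1.        ]])}
top {'fx': 456.07132251388055, 'fy': 456.07132251388055, 'cx': 321.2953295633616, 'cy': 198.64802413885218, 'dist_coeffs': array([-0.06076675,  0.        ,  0.        ,  0.        ,  0.        ]), 'world_from_camera': array([[-0.01527224, -0.98749884,  0.15688466,  0.41856206],
       [-0.9988295 ,  0.0078652 , -0.04772603, -0.19177608],
       [ 0.04589547, -0.15742991, -0.98646309,  1.10692704],
       [ 0.        ,  0.        ,  0.        ,  1.        ]])}
```

View pics/side0.png

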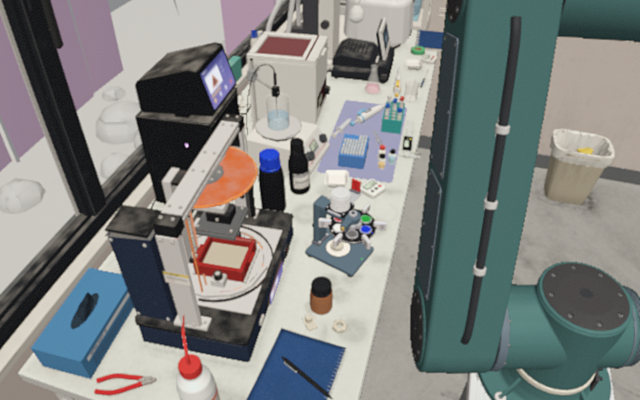

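View pics/top0.png

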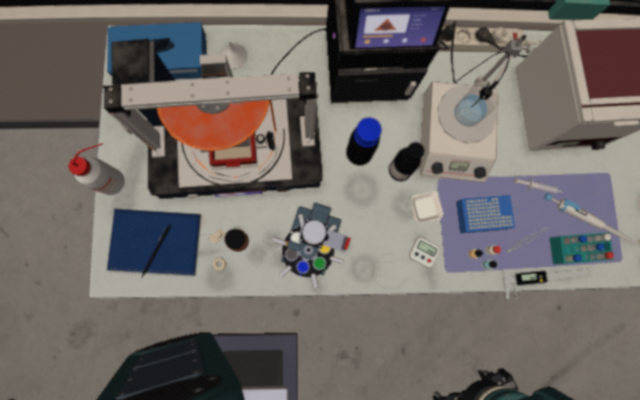

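Run:
```python
import cv2
a=cv2.imread("pics/top0.png")[190:290,260:370];cv2.imwrite("pics/t0c.png",cv2.resize(a,None,fx=6,fy=6,interpolation=cv2.INTER_CUBIC)[:600])
a=cv2.imread("pics/side0.png")[160:280,300:400];cv2.imwrite("pics/s0c.png",cv2.resize(a,None,fx=5,fy=5,interpolation=cv2.INTER_CUBIC))
```

```text
(no output)
```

View pics/t0c.png

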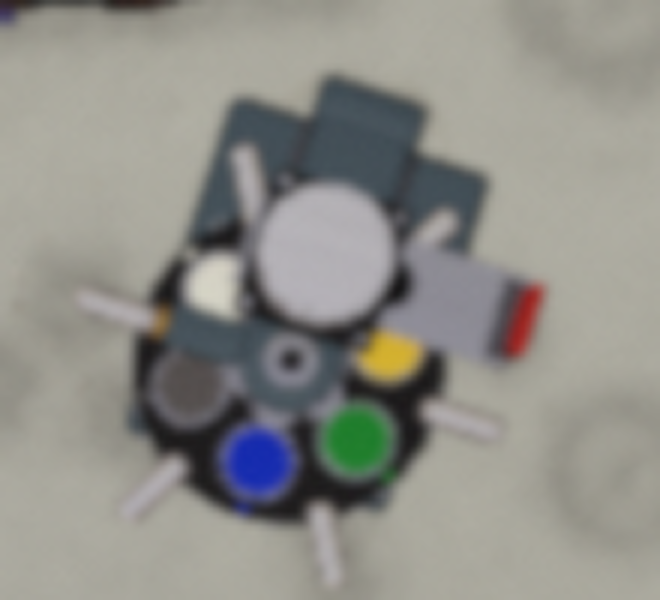

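View pics/s0c.png

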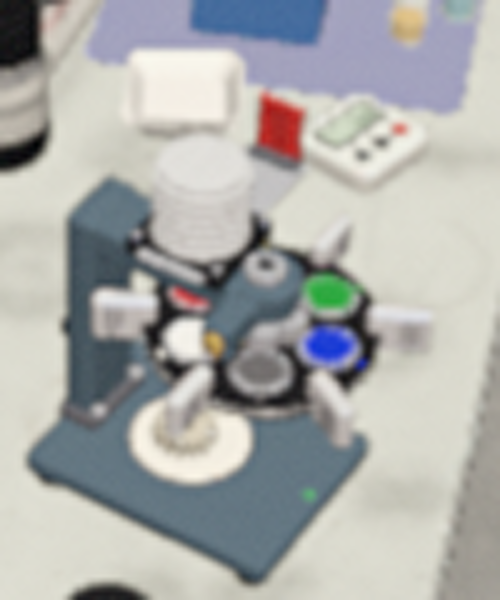

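```bash
cat > h.py <<'E'
from bench import ctrl
import cv2, numpy as np
from scipy.spatial.transform import Rotation as R
def ray(n,uv):
    c=ctrl.get_calibration(n);K=np.array([[c['fx'],0,c['cx']],[0,c['fy'],c['cy']],[0,0,1]])
    p=cv2.undistortPoints(np.array([[uv]],float),K,c['dist_coeffs'])[0,0]
    T=c['world_from_camera'];return T[:3,3],T[:3,:3]@np.array([p[0],p[1],1.])
def onz(n,uv,z):
    o,d=ray(n,uv);return (o+d*(z-o[2])/d[2])[:2]
def tri(a,b):
    A=np.zeros((3,3));B=np.zeros(3)
    for n,uv in(("top",a),("side",b)):
        o,d=ray(n,uv);d=d/np.linalg.norm(d);M=np.eye(3)-np.outer(d,d);A+=M;B+=M@o
    return np.linalg.solve(A,B)
def proj(n,P):
    c=ctrl.get_calibration(n);K=np.array([[c['fx'],0,c['cx']],[0,c['fy'],c['cy']],[0,0,1]])
    M=np.linalg.inv(c['world_from_camera'])
    return cv2.projectPoints(np.array(P,float).reshape(-1,3),cv2.Rodrigues(M[:3,:3])[0],M[:3,3],K,c['dist_coeffs'])[0][:,0]
BOX={"top":(260,190,370,290),"side":(300,160,400,280)}
def blobs(n,im,color):
    x0,y0,x1,y1=BOX[n];h=cv2.cvtColor(im[y0:y1,x0:x1],cv2.COLOR_BGR2HSV)
    lo,hi={"blue":((112,150,60),(128,255,255)),"green":((50,120,50),(75,255,255)),"red":((0,150,80),(8,255,255)),"yellow":((18,120,100),(32,255,255))}[color]
    m=cv2.inRange(h,lo,hi)
    if color=="red": m|=cv2.inRange(h,(172,150,80),(180,255,255))
    k,l,s,c=cv2.connectedComponentsWithStats(m)
    return [(int(s[i,4]),c[i]+[x0,y0]) for i in range(1,k) if s[i,4]>8]
E
python3 - <<'E'
from h import *
T=cv2.imread("pics/top0.png");S=cv2.imread("pics/side0.png")
for c in("blue","green","red","yellow"):
    a=blobs("top",T,c);b=blobs("side",S,c);print(c,a,b)
    if a and b and c in("blue","green"): print(tri(max(a,key=lambda t:t[0])[1],max(b,key=lambda t:t[0])[1]), onz("top",max(a,key=lambda t:t[0])[1],.12))
def tp(u,v): return (260+u/6,190+v/6)
def sp(u,v): return (300+u/5,160+v/5)
print("gray",onz("top",tp(189,387),.12),tri(tp(189,387),sp(262,368)))
print("pivot",onz("top",tp(291,360),.155),tri(tp(291,360),sp(267,264)))
print("lamp",onz("top",tp(326,253),.197),onz("side",sp(205,170),.197))
g=ctrl.sense();print(R.from_quat(g['tcp_rot']).as_matrix())
E
```

```text
blue [(82, array([302.52439024, 266.47560976]))] [(41, array([365.17073171, 228.41463415]))]
[ 0.42924055 -0.19694212  0.12351405] [ 0.42874389 -0.19702882]
green [(73, array([318.93150685, 262.79452055]))] [(38, array([365.31578947, 217.81578947]))]
[ 0.43630613 -0.23208556  0.12450909] [ 0.4360769  -0.23231009]
red [(26, array([346.61538462, 243.15384615]))] [(70, array([355.54285714, 185.02857143]))]
yellow [(58, array([324.34482759, 248.86206897]))] []
gray [ 0.45457432 -0.17360919] [ 0.45472735 -0.17361212  0.12173089]
pivot [ 0.46214323 -0.20956889] [ 0.46224144 -0.20959746  0.15332036]
lamp [ 0.49556396 -0.22083512] [ 0.49507904 -0.21624493]
[[-2.47165143e-04  9.21143908e-01  3.89222094e-01]
 [ 9.23810870e-04  3.89222151e-01 -9.21143455e-01]
 [-9.99999543e-01  1.31893047e-04 -9.47164904e-04]]
```

Request:
servo_tool(plan=[0.116, 0.244, 0, 2.41, 0, 0.116, 0.244, 0, 2.41, 0, 0.116, 0.244, 0, 2.41, 0, 0.116, 0.244, 0, 2.41, 0, 0.116, 0.244, 0, 2.41, 0, 0.116, 0.244, 0, 2.41, 0, 0.116, 0.244, 0, 2.41, 0, 0.116, 0.244, 0, 2.41, 0, 0.116, 0.244, 0, 2.41, 0, 0.116, 0.244, 0, 2.41, 0, 0.116, 0.244, 0, 2.41, 0, 0.116, 0.244, 0, 2.41, 0, 0.116, 0.244, 0, 2.41, 0, 0.116, 0.244, 0, 2.41, 0, 0.116, 0.244, 0, 2.41, 0, 0.116, 0.244, 0, 2.41, 0, 0.116, 0.244, 0, 2.41, 0, 0.116, 0.244, 0, 2.41, 0, 0.116, 0.244, 0, 2.41, 0, 0.116, 0.244, 0, 2.41, 0])

```text
time: 2.1
ee_pos: [0.3203, -0.2396, 0.2313]
tcp_rot: [-0.41, 0.576, 0.41, 0.576]
ft_force: [-0.4, 0.6, -0.6]
grip_width: 0.0
```

Request:
servo_tool(plan=[0, 0, -0.05, 0, 0, 0, 0, -0.09, 0, 0, 0, 0, -0.12, 0, 0, 0, 0, -0.127, 0, 0, 0, 0, -0.127, 0, 0])

```text
time: 2.6
ee_pos: [0.3201, -0.2394, 0.1042]
tcp_rot: [-0.41, 0.576, 0.411, 0.576]
ft_force: [-0.3, 0.5, 0.4]
grip_width: 0.0002
```

```bash
cat >> h.py <<'E'
A=np.array([.4625,-.209]);YAW=-.33
ex=np.array([np.cos(YAW),np.sin(YAW)]);ey=np.array([-ex[1],ex[0]])
def own(p): d=np.array(p)[:2]-A; return np.round([d@ex,d@ey],4)
def w(x,y): return A+x*ex+y*ey
def look(i):
    s=ctrl.sense();print(s['time'],s['ee_pos'].round(4),'own',own(s['ee_pos']),s['ft_force'].round(2),'j',s['joints'].round(2),'z',R.from_quat(s['tcp_rot']).as_matrix()[:,2].round(3))
    a=ctrl.get_image("top");b=ctrl.get_image("side")
    cv2.imwrite(f"pics/top{i}.png",a);cv2.imwrite(f"pics/side{i}.png",b)
    a=cv2.resize(a[190:290,260:350],None,fx=5,fy=5,interpolation=2);b=cv2.resize(b[160:260,310:390],None,fx=5,fy=5,interpolation=2)[:500]
    cv2.imwrite(f"pics/c{i}.png",np.hstack([a[:500,:400],b[:,:400]]))
E
python3 -c "
from h import *
look(1);print(ex,ey)"
```

```text
2.6 [ 0.3201 -0.2394  0.1042] own [-0.1248 -0.0749] [-0.34  0.5   0.41] j [-0.85  0.14 -0.58  0.85 -0.   -0.51] z [0.327 0.945 0.001]
[ 0.94604234 -0.32404303] [0.32404303 0.94604234]
```

View pics/c1.png

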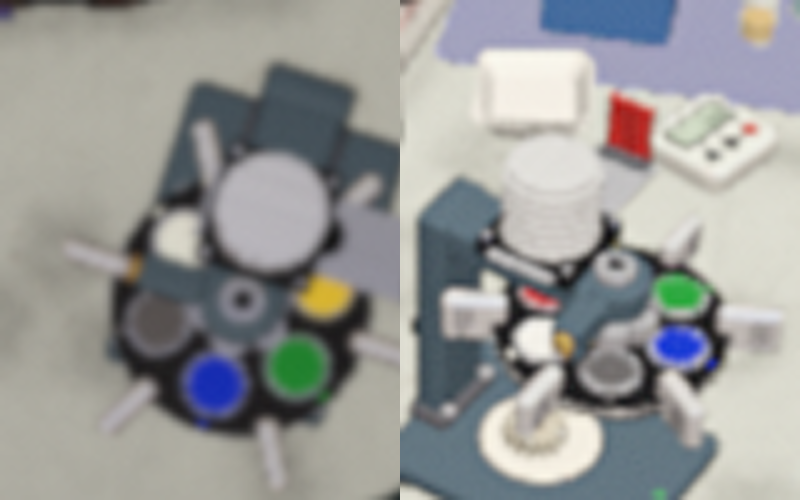

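Run:
```python
import cv2,numpy as np
a=cv2.imread("pics/top1.png")[220:320,270:390];b=cv2.imread("pics/side1.png")[170:290,340:440]
cv2.imwrite("pics/d1.png",np.hstack([cv2.resize(a,(480,400)),cv2.resize(b,(320,400))]))
```

```text
(no output)
```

View pics/d1.png

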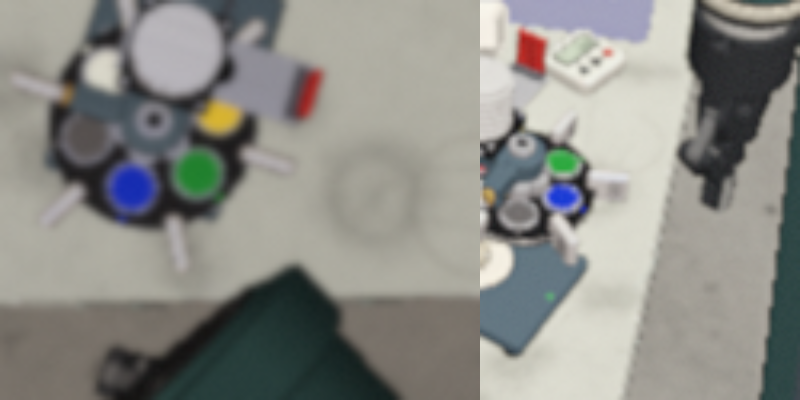

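Request:
servo_tool(plan=[0.024, -0.008, 0, 0, 0, 0.048, -0.0165, 0, 0, 0, 0.048, -0.0165, 0, 0, 0, 0.0512, -0.007, 0, 0, 0, 0.0532, -0.0014, 0, 0, 0, 0.0545, 0.0024, 0, 0, 0, 0.0558, 0.0062, 0, 0, 0, 0.0571, 0.01, 0, 0, 0, 0.0584, 0.0138, 0, 0, 0, 0.0597, 0.0176, 0, 0, 0, 0.061, 0.0213, 0, 0, 0, 0.0623, 0.0251, 0, 0, 0, 0.0623, 0.0251, 0, 0, 0])

```text
time: 4.0
ee_pos: [0.3739, -0.2112, 0.1039]
tcp_rot: [-0.406, 0.58, 0.414, 0.571]
ft_force: [-62.5, 6.1, 48.4]
grip_width: -0.0003
```

```bash
python3 -c "
from h import *
look(2)"
```

```text
4.0 [ 0.3739 -0.2112  0.1039] own [-0.0831 -0.0308] [-62.49   6.08  48.37] j [-0.7   0.2  -0.51  0.88 -0.01 -0.37] z [ 0.326  0.945 -0.004]
```

View pics/c2.png

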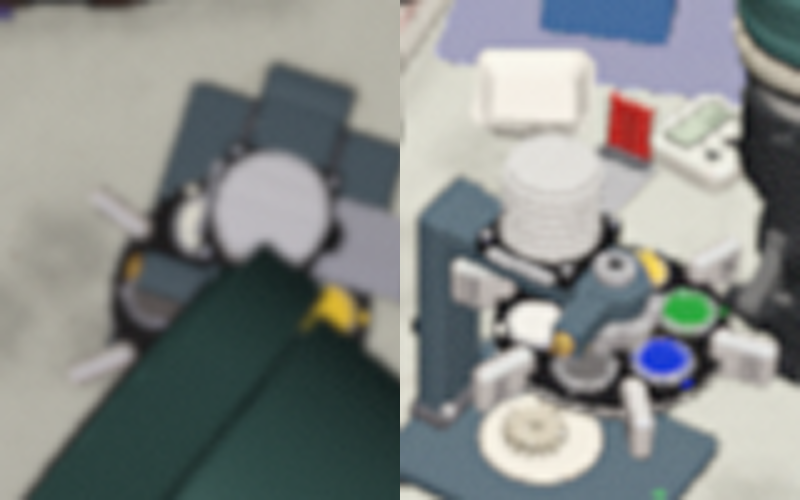

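Run:
```python
from h import *
s=ctrl.sense();print(s)
a=cv2.imread("pics/side2.png")
cv2.imwrite("pics/e2.png",cv2.resize(a[100:280,330:510],(600,600),interpolation=2))
print(proj("side",[s['ee_pos']]))
```

```text
{'time': 4.1, 'joints': array([-0.69834307,  0.1970592 , -0.50867058,  0.87900596, -0.00940467,
       -0.36566703]), 'dq': array([-0.00307524,  0.00167164,  0.00156537, -0.00111131, -0.00025451,
        0.00095447]), 'tau': array([ 10.73683351, -32.97053933,  48.3339572 , -20.5844593 ,
         9.00630355,   0.66306677]), 'ee_pos': array([ 0.37385481, -0.21132387,  0.10390605]), 'tcp_rot': array([-0.40637988,  0.58030531,  0.41425454,  0.57139682]), 'ft_force': array([-61.54613641,   5.01947219,  48.42765533]), 'wrist_torque': array([ 1.51235856, 11.35649144,  0.61518685]), 'grip_width': -0.000137589985472398}
[[389.08089844 234.87373268]]
```

View pics/e2.png

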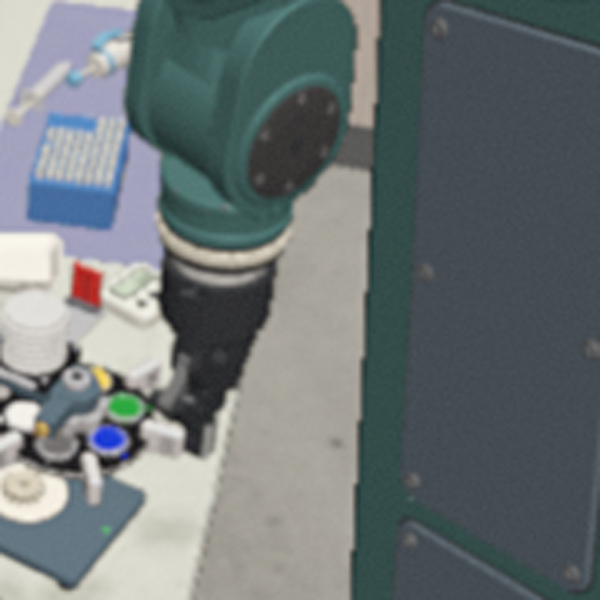

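View pics/top2.png

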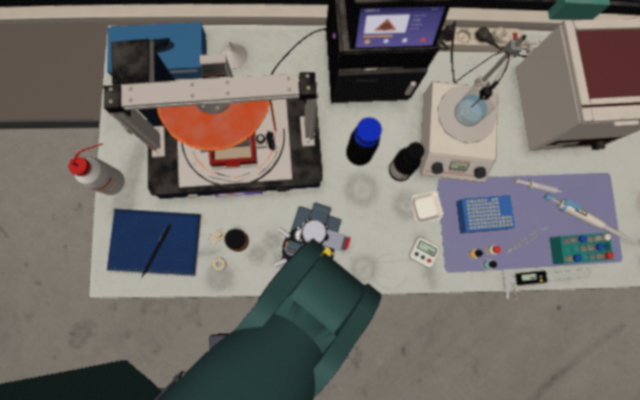

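View pics/side2.png

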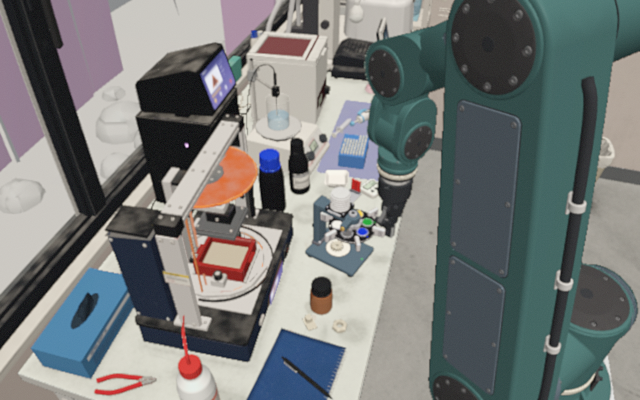

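Request:
servo_tool(plan=[-0.01, 0.0034, 0, 0, 0, -0.02, 0.0068, 0, 0, 0, -0.0473, 0.0162, 0, 0, 0, -0.0473, 0.0162, 0, 0, 0])

```text
time: 4.5
ee_pos: [0.3328, -0.1965, 0.1042]
tcp_rot: [-0.41, 0.576, 0.411, 0.576]
ft_force: [-0.5, 0.2, -0.3]
grip_width: 0.0001
```

```bash
python3 -c "
from h import *
look(3)
s=ctrl.sense();print(proj('side',[s['ee_pos']]))
a=cv2.imread('pics/side3.png')[140:260,310:430];cv2.imwrite('pics/e3.png',cv2.resize(a,(600,600),interpolation=2))"
```

```text
4.5 [ 0.3328 -0.1965  0.1042] own [-0.1268 -0.0302] [-0.47  0.2  -0.27] j [-0.75  0.12 -0.61  0.84  0.   -0.41] z [0.326 0.945 0.001]
[[404.58782414 241.55373546]]
```

View pics/e3.png

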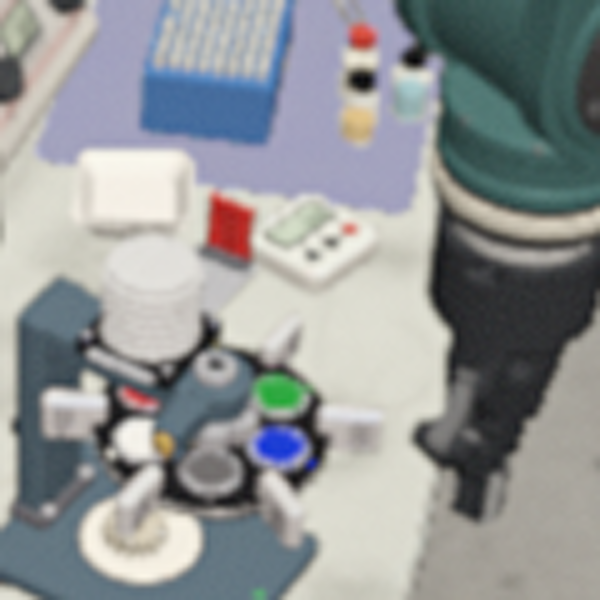

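Run:
```python
from h import *
p=ctrl.sense()['ee_pos'];X=np.r_[ex,0];Y=np.r_[ey,0];Z=np.array([0,0,1.])
for n,d in dict(tip=0*X,yz1=.04*Y+.03*Z,yz2=.05*Y+.06*Z,xz=.03*X+.03*Z,xz2=.04*X+.05*Z,mx=.011*X+.014*Y,mn=-.011*X+.014*Y,Yb=-.05*Y+.06*Z).items():
    q=proj("side",[p+d])[0];print(n,(q-[310,140])*5)
```

```text
tip [472.93912072 507.76867731]
yz1 [440.29537387 512.01094516]
yz2 [437.39020853 476.49717026]
xz [422.74901798 435.45792542]
xz2 [408.07876918 395.02480004]
mx [437.96080867 515.81584901]
mn [480.42563208 535.05903076]
Yb [537.71810726 352.3806227 ]
```

Request:
servo_tool(plan=[-0.0081, -0.0237, 0, 0, 0, -0.0162, -0.0473, 0, 0, 0, -0.0162, -0.0473, 0, 0, 0, 0.0075, -0.0554, 0, 0, 0, 0.0217, -0.0603, 0, 0, 0, 0.0264, -0.0619, 0, 0, 0, 0.0264, -0.0619, 0, 0, 0])

```text
time: 5.3
ee_pos: [0.3622, -0.26, 0.1041]
tcp_rot: [-0.411, 0.576, 0.411, 0.576]
ft_force: [-1.0, -0.1, -0.1]
grip_width: 0.0002
```

```bash
python3 -c "
from h import *
s=ctrl.sense();print(own(s['ee_pos']),s['ft_force'],s['wrist_torque'])"
```

```text
[-0.0783 -0.0807] [-0.95825306 -0.10626027 -0.13816037] [-0.00457674 -0.00202569  0.02228781]
```

Request:
servo_tool(plan=[0.0052, 0.0085, 0, 0, 0, 0.0084, 0.0178, 0, 0, 0, 0.01, 0.0227, 0, 0, 0, 0.0116, 0.0275, 0, 0, 0, 0.0116, 0.0275, 0, 0, 0])

```text
time: 5.8
ee_pos: [0.3731, -0.232, 0.1043]
tcp_rot: [-0.411, 0.576, 0.411, 0.575]
ft_force: [-2.2, 0.2, 1.5]
grip_width: 0.0001
```

```bash
python3 -c "
from h import *
s=ctrl.sense();print(own(s['ee_pos']),s['ft_force'],s['wrist_torque'])
look(4)
a=cv2.imread('pics/side4.png')[140:260,310:430];cv2.imwrite('pics/e4.png',cv2.resize(a,(600,600),interpolation=2))"
```

```text
[-0.0771 -0.0507] [-2.17938333  0.19991966  1.54132051] [-0.05769794  0.37184436  0.01731327]
5.8 [ 0.3731 -0.232   0.1043] own [-0.0771 -0.0507] [-2.18  0.2   1.54] j [-0.74  0.2  -0.5   0.87 -0.   -0.41] z [ 0.325  0.946 -0.   ]
```

View pics/e4.png

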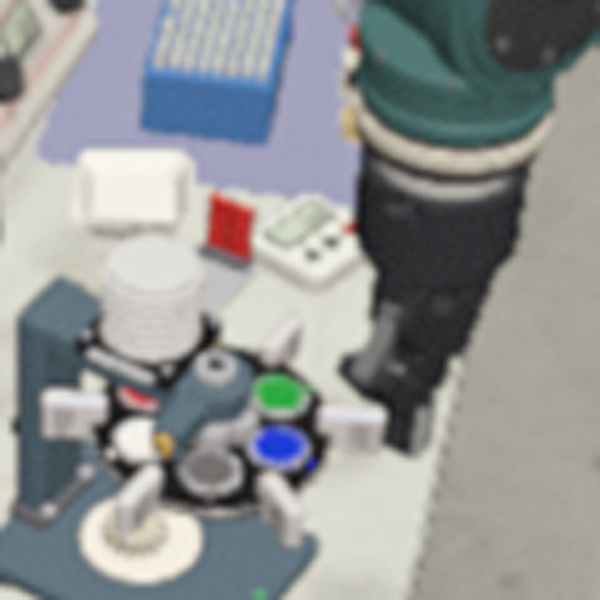

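Request:
servo_tool(plan=[-0.026, -0.017, 0, 0, 0, -0.052, -0.034, -0.004, 0.14, 0, -0.052, -0.034, -0.008, 0.28, 0, -0.052, -0.034, -0.008, 0.42, 0, -0.052, -0.034, -0.008, 0.56, 0, -0.052, -0.034, -0.008, 0.7, 0, -0.052, -0.034, -0.008, 0.838, 0, -0.052, -0.034, -0.008, 0.838, 0])

```text
time: 6.7
ee_pos: [0.3214, -0.267, 0.0963]
tcp_rot: [0.61, -0.358, -0.609, -0.358]
ft_force: [-0.1, 0.0, 0.1]
grip_width: 0.0001
```

```bash
cat >> h.py <<'E'
def pol(r,deg): t=np.radians(deg); return w(r*np.cos(t),r*np.sin(t))
def st():
    s=ctrl.sense();o=own(s['ee_pos']);zz=R.from_quat(s['tcp_rot']).as_matrix()[:,2]
    print(s['time'],s['ee_pos'].round(4),'own',o,'r',round(float(np.hypot(*o)),4),'th',np.degrees(np.arctan2(o[1],o[0]))%360,'jawyaw',np.degrees(np.arctan2(zz[1],zz[0])),'F',s['ft_force'].round(1));return s
def path(rows):
    s=st();p=s['ee_pos'][:2];zz=R.from_quat(s['tcp_rot']).as_matrix()[:,2];y0=np.arctan2(zz[1],zz[0])
    for r,d in rows: 
        q=pol(r,d)-p;print(r,d,q.round(4),round(float(np.radians(d-180+90)+YAW-y0),3))
E
python3 -c "
from h import *
path([(.12,228),(.095,228),(.071,228)])"
```

```text
6.7 [ 0.3214 -0.267   0.0963] own [-0.1147 -0.1006] r 0.1526 th 221.25304930633763 jawyaw 119.11130236366085 F [-0.1  0.   0.1]
0.12 228 [ 0.0362 -0.0003] -0.0
0.095 228 [0.0581 0.0118] -0.0
0.071 228 [0.0791 0.0235] -0.0
```

Request:
servo_tool(plan=[0.018, 0, 0, 0, 0, 0.036, 0, 0, 0, 0, 0.058, 0.012, 0, 0, 0, 0.069, 0.018, 0, 0, 0, 0.079, 0.0235, 0, 0, 0, 0.079, 0.0235, 0, 0, 0])

```text
time: 7.3
ee_pos: [0.401, -0.2428, 0.0962]
tcp_rot: [0.609, -0.359, -0.609, -0.359]
ft_force: [0.7, 0.3, 0.4]
grip_width: -0.0002
```

```bash
python3 -c "
from h import *
path([(.071,d) for d in range(224,179,-4)])
look(5)
a=cv2.imread('pics/side5.png')[140:260,310:430];cv2.imwrite('pics/e5.png',cv2.resize(a,(600,600),interpolation=2))"
```

```text
7.3 [ 0.401  -0.2428  0.0962] own [-0.0473 -0.0519] r 0.0702 th 227.65495887697708 jawyaw 118.99202398068807 F [0.7 0.3 0.4]
0.071 224 [-0.0028  0.0037] -0.068
0.071 220 [-0.0047  0.0082] -0.138
0.071 216 [-0.0063  0.0129] -0.208
0.071 212 [-0.0076  0.0177] -0.278
0.071 208 [-0.0086  0.0226] -0.347
0.071 204 [-0.0092  0.0275] -0.417
0.071 200 [-0.0095  0.0324] -0.487
0.071 196 [-0.0094  0.0374] -0.557
0.071 192 [-0.009   0.0423] -0.627
0.071 188 [-0.0082  0.0472] -0.696
0.071 184 [-0.0071  0.052 ] -0.766
0.071 180 [-0.0056  0.0568] -0.836
7.3 [ 0.401  -0.2428  0.0962] own [-0.0473 -0.0519] [0.74 0.31 0.35] j [-0.72  0.26 -0.45  0.87  0.   -1.22] z [-0.485  0.875 -0.   ]
```

View pics/e5.png

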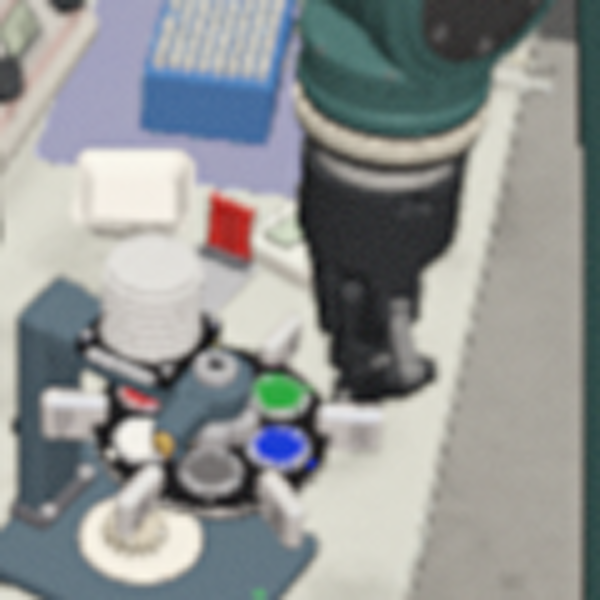

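Request:
servo_tool(plan=[-0.0028, 0.0037, 0, -0.068, 0, -0.0047, 0.0082, 0, -0.138, 0, -0.0063, 0.0129, 0, -0.208, 0, -0.0076, 0.0177, 0, -0.278, 0, -0.0076, 0.0177, 0, -0.278, 0])

```text
time: 7.9
ee_pos: [0.3922, -0.2257, 0.0965]
tcp_rot: [0.553, -0.44, -0.553, -0.44]
ft_force: [0.5, -1.9, -0.8]
grip_width: 0.0005
```

```bash
python3 -c "
from h import *
path([(.071,d) for d in range(212,175,-4)]);print(ctrl.sense()['wrist_torque'])
look(6)
a=cv2.imread('pics/side6.png')[140:260,310:430];cv2.imwrite('pics/e6.png',cv2.resize(a,(600,600),interpolation=2))"
```

```text
7.9 [ 0.3922 -0.2257  0.0965] own [-0.0611 -0.0386] r 0.0723 th 212.2827000105598 jawyaw 102.9541804017028 F [ 0.5 -1.9 -0.8]
0.071 212 [0.0012 0.0006] 0.002
0.071 208 [0.0002 0.0055] -0.067
0.071 204 [-0.0004  0.0104] -0.137
0.071 200 [-0.0007  0.0153] -0.207
0.071 196 [-0.0006  0.0203] -0.277
0.071 192 [-0.0002  0.0252] -0.347
0.071 188 [0.0006 0.0301] -0.416
0.071 184 [0.0017 0.035 ] -0.486
0.071 180 [0.0031 0.0397] -0.556
0.071 176 [0.0049 0.0443] -0.626
[-0.18104417 -0.08216406  0.02990916]
7.9 [ 0.3922 -0.2257  0.0965] own [-0.0611 -0.0386] [ 0.51 -1.94 -0.82] j [-0.7   0.23 -0.49  0.85 -0.   -0.93] z [-0.224  0.975 -0.   ]
```

View pics/e6.png

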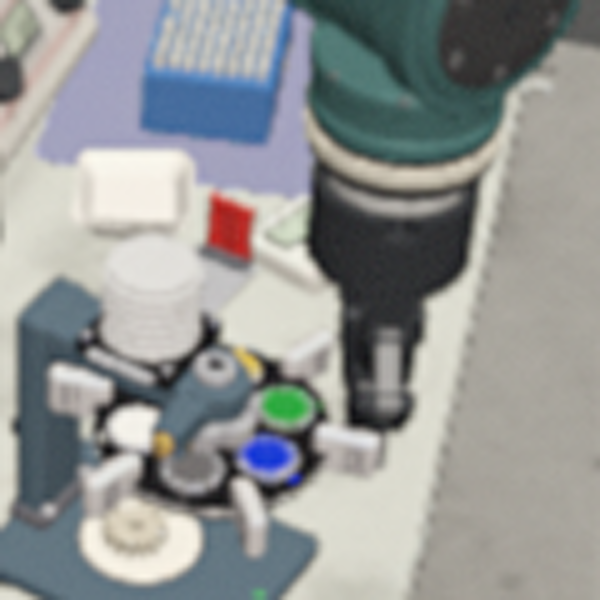

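Request:
servo_tool(plan=[0.0002, 0.0055, 0, -0.067, 0, -0.0004, 0.0104, 0, -0.137, 0, -0.0007, 0.0153, 0, -0.207, 0, -0.0006, 0.0203, 0, -0.277, 0, -0.0002, 0.0252, 0, -0.347, 0, 0.0006, 0.0301, 0, -0.416, 0, 0.0017, 0.035, 0, -0.486, 0, 0.0017, 0.035, 0, -0.486, 0, 0.0017, 0.035, 0, -0.486, 0])

```text
time: 8.9
ee_pos: [0.3943, -0.1907, 0.0962]
tcp_rot: [-0.432, 0.56, 0.432, 0.559]
ft_force: [0.6, -0.5, -0.2]
grip_width: 0.0002
```

```bash
python3 -c "
from h import *
path([(.12,182),(.12,228),(.071,228)]);
look(7)
a=cv2.imread('pics/side7.png')[140:260,310:430];cv2.imwrite('pics/e7.png',cv2.resize(a,(600,600),interpolation=2))"
```

```text
8.9 [ 0.3943 -0.1907  0.0962] own [-0.0704 -0.0048] r 0.0706 th 183.90049374238188 jawyaw 75.39863753357749 F [ 0.6 -0.5 -0.2]
0.12 182 [-0.0466  0.0166] -0.04
0.12 228 [-0.0367 -0.0766] 0.763
0.071 228 [ 0.0061 -0.0528] 0.763
8.9 [ 0.3943 -0.1907  0.0962] own [-0.0704 -0.0048] [ 0.55 -0.46 -0.21] j [-0.64  0.21 -0.52  0.85 -0.   -0.38] z [0.252 0.968 0.   ]
```

View pics/e7.png

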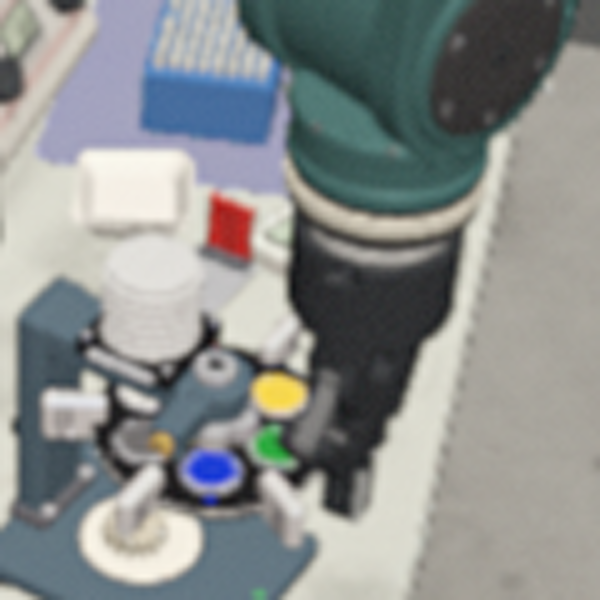

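Request:
servo_tool(plan=[-0.0233, 0.008, 0, 0, 0, -0.0466, 0.0166, 0, 0, 0, -0.0466, 0.0166, 0, 0, 0, -0.05, -0.002, 0, 0.14, 0, -0.05, -0.02, 0, 0.28, 0, -0.05, -0.04, 0, 0.42, 0, -0.046, -0.06, 0, 0.56, 0, -0.0367, -0.0766, 0, 0.7, 0, -0.0367, -0.0766, 0, 0.763, 0, -0.0367, -0.0766, 0, 0.763, 0, -0.015, -0.0645, 0, 0.763, 0, -0.002, -0.0573, 0, 0.763, 0, 0.0061, -0.0528, 0, 0.763, 0, 0.0061, -0.0528, 0, 0.763, 0])

```text
time: 10.4
ee_pos: [0.4012, -0.2429, 0.0962]
tcp_rot: [0.609, -0.359, -0.609, -0.359]
ft_force: [-0.1, -0.8, -0.6]
grip_width: 0.0002
```

```bash
python3 -c "
from h import *
path([(.071,d) for d in range(224,179,-4)])"
```

```text
10.4 [ 0.4012 -0.2429  0.0962] own [-0.047  -0.0519] r 0.07 th 227.83639978054174 jawyaw 118.97673679610662 F [-0.1 -0.8 -0.6]
0.071 224 [-0.003   0.0038] -0.068
0.071 220 [-0.0049  0.0083] -0.138
0.071 216 [-0.0065  0.013 ] -0.207
0.071 212 [-0.0078  0.0178] -0.277
0.071 208 [-0.0088  0.0227] -0.347
0.071 204 [-0.0094  0.0276] -0.417
0.071 200 [-0.0097  0.0325] -0.487
0.071 196 [-0.0096  0.0375] -0.556
0.071 192 [-0.0092  0.0424] -0.626
0.071 188 [-0.0084  0.0473] -0.696
0.071 184 [-0.0073  0.0522] -0.766
0.071 180 [-0.0058  0.0569] -0.836
```

Same pose as before; second click.

Request:
servo_tool(plan=[-0.003, 0.0038, 0, -0.068, 0, -0.0049, 0.0083, 0, -0.138, 0, -0.0065, 0.013, 0, -0.207, 0, -0.0078, 0.0178, 0, -0.277, 0, -0.0088, 0.0227, 0, -0.347, 0, -0.0094, 0.0276, 0, -0.417, 0, -0.0097, 0.0325, 0, -0.487, 0, -0.0096, 0.0375, 0, -0.556, 0, -0.0092, 0.0424, 0, -0.626, 0, -0.0084, 0.0473, 0, -0.696, 0, -0.0073, 0.0522, 0, -0.766, 0, -0.0073, 0.0522, 0, -0.766, 0, -0.0073, 0.0522, 0, -0.766, 0])

```text
time: 11.7
ee_pos: [0.3929, -0.1914, 0.0963]
tcp_rot: [-0.431, 0.56, 0.431, 0.56]
ft_force: [0.0, -0.5, 0.0]
grip_width: 0.0002
```

```bash
python3 -c "
from h import *
path([(.12,182),(.12,228),(.071,228)]);
look(8)
a=cv2.imread('pics/side8.png')[140:260,310:430];cv2.imwrite('pics/e8.png',cv2.resize(a,(600,600),interpolation=2))"
```

```text
11.7 [ 0.3929 -0.1914  0.0963] own [-0.0715 -0.0058] r 0.0717 th 184.63761505781204 jawyaw 75.15497391882025 F [ 0.  -0.5  0. ]
0.12 182 [-0.0453  0.0173] -0.036
0.12 228 [-0.0353 -0.076 ] 0.767
0.071 228 [ 0.0075 -0.0522] 0.767
11.7 [ 0.3929 -0.1914  0.0963] own [-0.0715 -0.0058] [ 0.04 -0.46  0.01] j [-0.64  0.21 -0.52  0.84 -0.   -0.38] z [ 0.256  0.967 -0.   ]
```

View pics/e8.png

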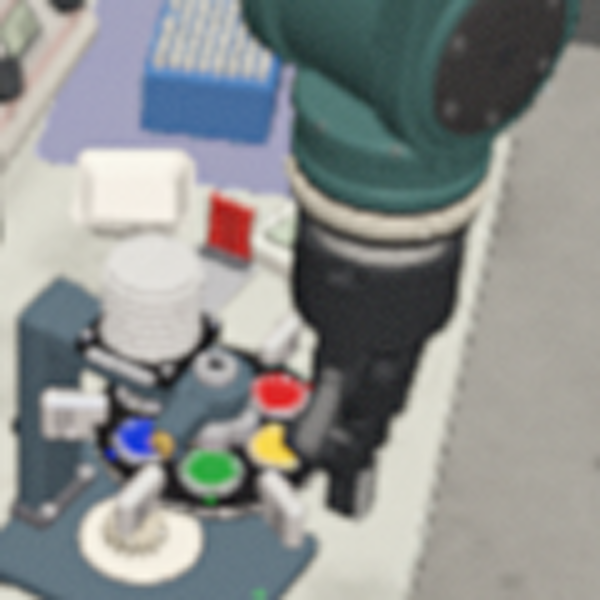

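The second click is in: blue sits at own 60° (crop 137,437), one click from the lamp. The stand and gear are unmoved.

Request:
servo_tool(plan=[-0.0226, 0.0085, 0, 0, 0, -0.0453, 0.0173, 0, 0, 0, -0.0453, 0.0173, 0, 0, 0, -0.049, -0.002, 0, 0.14, 0, -0.049, -0.02, 0, 0.28, 0, -0.049, -0.04, 0, 0.42, 0, -0.045, -0.06, 0, 0.56, 0, -0.0353, -0.076, 0, 0.7, 0, -0.0353, -0.076, 0, 0.767, 0, -0.0353, -0.076, 0, 0.767, 0, -0.014, -0.064, 0, 0.767, 0, -0.001, -0.057, 0, 0.767, 0, 0.0075, -0.0522, 0, 0.767, 0, 0.0075, -0.0522, 0, 0.767, 0])

```text
time: 13.2
ee_pos: [0.4014, -0.2429, 0.0962]
tcp_rot: [0.609, -0.359, -0.609, -0.359]
ft_force: [-0.4, -0.6, -0.2]
grip_width: 0.0001
```

Request:
servo_tool(plan=[-0.003, 0.0038, 0, -0.068, 0, -0.0049, 0.0083, 0, -0.138, 0, -0.0065, 0.013, 0, -0.207, 0, -0.0078, 0.0178, 0, -0.277, 0, -0.0088, 0.0227, 0, -0.347, 0, -0.0094, 0.0276, 0, -0.417, 0, -0.0097, 0.0325, 0, -0.487, 0, -0.0096, 0.0375, 0, -0.556, 0, -0.0092, 0.0424, 0, -0.626, 0, -0.0084, 0.0473, 0, -0.696, 0, -0.0073, 0.0522, 0, -0.766, 0, -0.0073, 0.0522, 0, -0.766, 0, -0.0073, 0.0522, 0, -0.766, 0])

```text
time: 14.5
ee_pos: [0.3932, -0.1914, 0.0963]
tcp_rot: [-0.432, 0.56, 0.431, 0.56]
ft_force: [-0.6, -0.6, -0.1]
grip_width: -0.0
```

```bash
python3 -c "
from h import *
path([(.14,182)]);
look(9)
a=cv2.imread('pics/side9.png')[140:260,310:430];cv2.imwrite('pics/e9.png',cv2.resize(a,(600,600),interpolation=2))"
```

```text
14.5 [ 0.3932 -0.1914  0.0963] own [-0.0713 -0.0058] r 0.0715 th 184.6505668141104 jawyaw 75.21062669095102 F [-0.6 -0.6 -0.1]
0.14 182 [-0.0646  0.0231] -0.037
14.5 [ 0.3932 -0.1914  0.0963] own [-0.0713 -0.0058] [-0.63 -0.63 -0.09] j [-0.64  0.21 -0.52  0.84 -0.   -0.38] z [ 0.255  0.967 -0.   ]
```

View pics/e9.png

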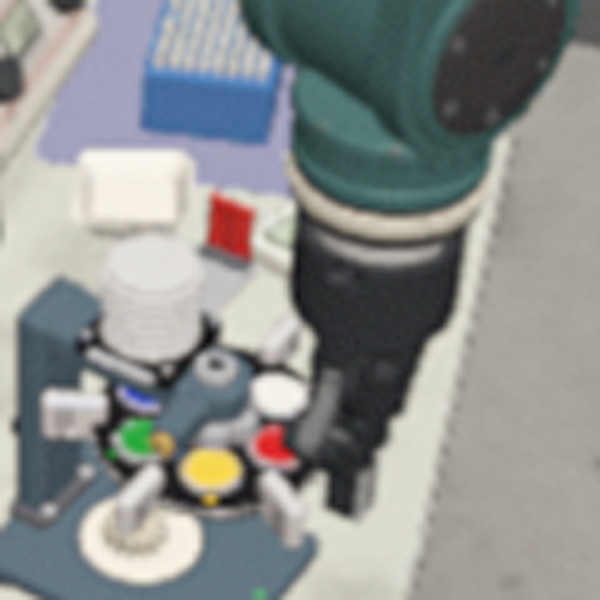

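Request:
servo_tool(plan=[-0.023, 0.008, 0, 0, 0, -0.046, 0.016, 0, 0, 0, -0.0646, 0.0231, 0, 0, 0, -0.0646, 0.0231, 0.05, 0, 0, -0.0646, 0.0231, 0.1, 0, 0, -0.0646, 0.0231, 0.15, -0.072, 0, -0.0646, 0.0231, 0.164, -0.072, 0, -0.0646, 0.0231, 0.164, -0.072, 0])

```text
time: 15.4
ee_pos: [0.3296, -0.1689, 0.2622]
tcp_rot: [-0.412, 0.575, 0.409, 0.576]
ft_force: [0.5, 0.2, -0.8]
grip_width: 0.0001
```

```bash
python3 -c "
from h import *
st();look(10)
T=cv2.imread('pics/top0.png');S=cv2.imread('pics/side0.png')
a=max(blobs('top',T,'red'))[1];b=max(blobs('side',S,'red'))[1];p=tri(a,b);print(p,own(p), own(onz('top',a,.189)), own(onz('side',b,.171)))
S=cv2.imread('pics/side10.png');b=max(blobs('side',S,'red'))[1];print(own(onz('side',b,.171)))
s=ctrl.sense()['ee_pos'];print([(w(.036,y)-s[:2]).round(4) for y in(-.125,-.09)])
a=cv2.imread('pics/side10.png')[140:260,310:430];cv2.imwrite('pics/e10.png',cv2.resize(a,(600,600),interpolation=2))"
```

```text
15.4 [ 0.3296 -0.1689  0.2622] own [-0.1388 -0.0051] r 0.1389 th 182.1043017273142 jawyaw 71.03427673682052 F [ 0.5  0.2 -0.8]
15.4 [ 0.3296 -0.1689  0.2622] own [-0.1388 -0.0051] [ 0.48  0.22 -0.77] j [-0.69 -0.02 -0.3   1.29 -0.   -0.36] z [ 0.325  0.946 -0.001]
[ 0.4747224  -0.2874245   0.17339397] [ 0.037  -0.0702] [ 0.0351 -0.0692] [ 0.0389 -0.0727]
[ 0.0387 -0.0725]
[array([ 0.1274, -0.1709]), array([ 0.1387, -0.1378])]
```

View pics/e10.png

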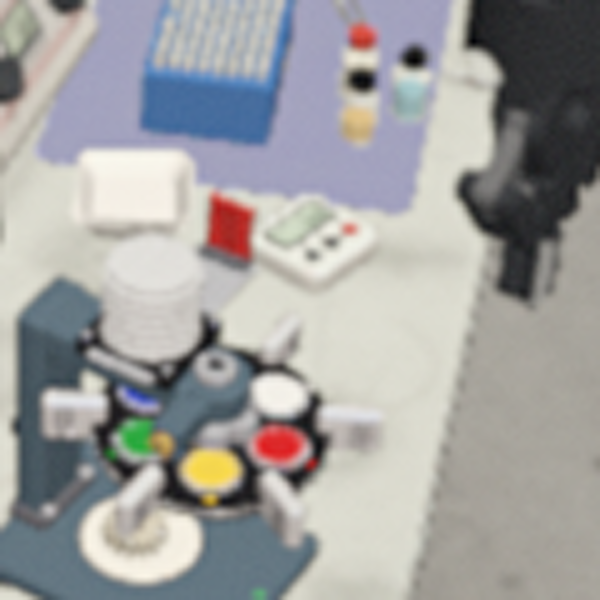

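Request:
servo_tool(plan=[0.02, -0.045, 0, 0, 0, 0.04, -0.09, 0, 0, 0, 0.06, -0.135, 0, 0, 0, 0.09, -0.16, 0, 0, 0, 0.1274, -0.171, 0, 0, 0, 0.1274, -0.171, 0, 0, 0, 0.1274, -0.171, -0.04, 0, 0, 0.1274, -0.171, -0.08, 0, 0, 0.1274, -0.171, -0.1, 0, 0, 0.1274, -0.171, -0.1, 0, 0])

```text
time: 16.5
ee_pos: [0.4543, -0.3373, 0.1567]
tcp_rot: [-0.408, 0.576, 0.413, 0.575]
ft_force: [-0.2, 0.9, 0.8]
grip_width: -0.0003
```

```bash
python3 -c "
from h import *
s=st()['ee_pos'];print([(y,(w(.036,y/1000)-s[:2]).round(4)) for y in(-105,-100,-95,-90,-85,-80,-75,-70,-65,-62,-60,-58)])
a=ctrl.get_image('side');cv2.imwrite('pics/side11.png',a);cv2.imwrite('pics/e11.png',cv2.resize(a[110:230,310:430],(600,600),interpolation=2))"
```

```text
16.5 [ 0.4543 -0.3373  0.1567] own [ 0.0338 -0.124 ] r 0.1285 th 285.2472988887876 jawyaw 71.01389494418024 F [-0.2  0.9  0.8]
[(-105, array([0.0083, 0.0173])), (-100, array([0.0099, 0.022 ])), (-95, array([0.0115, 0.0267])), (-90, array([0.0131, 0.0315])), (-85, array([0.0148, 0.0362])), (-80, array([0.0164, 0.0409])), (-75, array([0.018 , 0.0456])), (-70, array([0.0196, 0.0504])), (-65, array([0.0212, 0.0551])), (-62, array([0.0222, 0.0579])), (-60, array([0.0229, 0.0598])), (-58, array([0.0235, 0.0617]))]
```

View pics/e11.png

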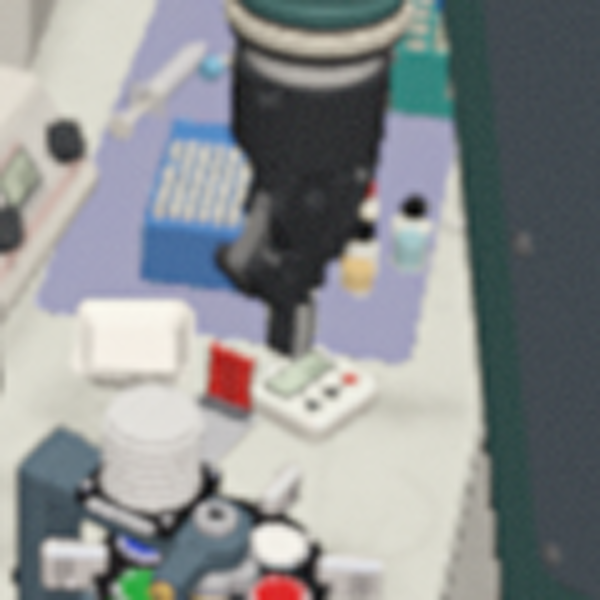

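Request:
servo_tool(plan=[0.0033, 0.0095, 0, 0, 0, 0.0065, 0.0189, 0, 0, 0, 0.0097, 0.0284, 0, 0, 0, 0.0113, 0.0331, 0, 0, 0, 0.0113, 0.0331, 0, 0, 0])

```text
time: 17.05
ee_pos: [0.468, -0.3051, 0.1607]
tcp_rot: [-0.411, 0.575, 0.411, 0.576]
ft_force: [0.1, 0.2, 0.7]
grip_width: 0.0001
```

```bash
python3 -c "
from h import *
s=st()['ee_pos']
a=ctrl.get_image('side');cv2.imwrite('pics/side12.png',a);cv2.imwrite('pics/e12.png',cv2.resize(a[110:230,310:430],(600,600),interpolation=2))"
```

```text
17.05 [ 0.468  -0.3051  0.1607] own [ 0.0363 -0.0891] r 0.0962 th 292.16634582208246 jawyaw 71.05839798233998 F [0.1 0.2 0.7]
```

View pics/e12.png

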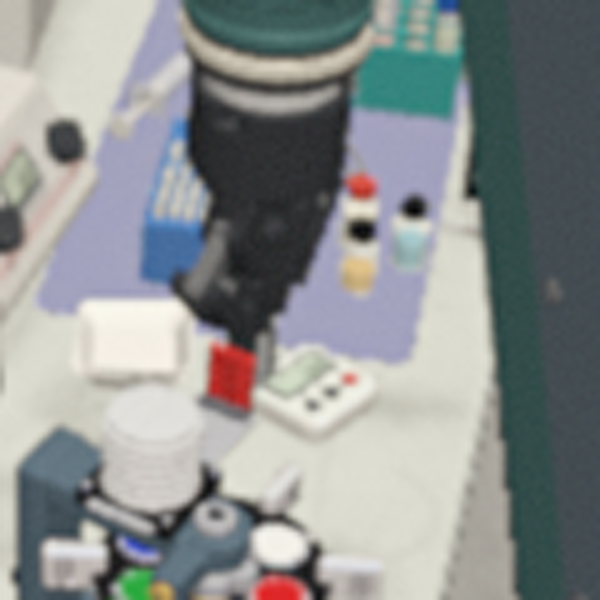

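Request:
servo_tool(plan=[0.0013, 0.0038, 0, 0, 0, 0.0026, 0.0076, 0, 0, 0, 0.0039, 0.0114, 0, 0, 0, 0.0052, 0.0151, 0, 0, 0, 0.0065, 0.0189, 0, 0, 0, 0.0065, 0.0189, 0, 0, 0])

```text
time: 17.7
ee_pos: [0.4742, -0.2864, 0.1603]
tcp_rot: [-0.411, 0.576, 0.411, 0.576]
ft_force: [-0.5, 0.3, 0.2]
grip_width: -0.0003
```

```bash
python3 -c "
from h import *
s=st()['ee_pos']
a=ctrl.get_image('side');b=max(blobs('side',a,'red'))
cv2.imwrite('pics/side13.png',a);cv2.imwrite('pics/e13.png',cv2.resize(a[110:230,310:430],(600,600),interpolation=2))"
```

```text
17.7 [ 0.4742 -0.2864  0.1603] own [ 0.0362 -0.0694] r 0.0783 th 297.54716834030216 jawyaw 71.01540558240366 F [-0.5  0.3  0.2]
```

View pics/e13.png

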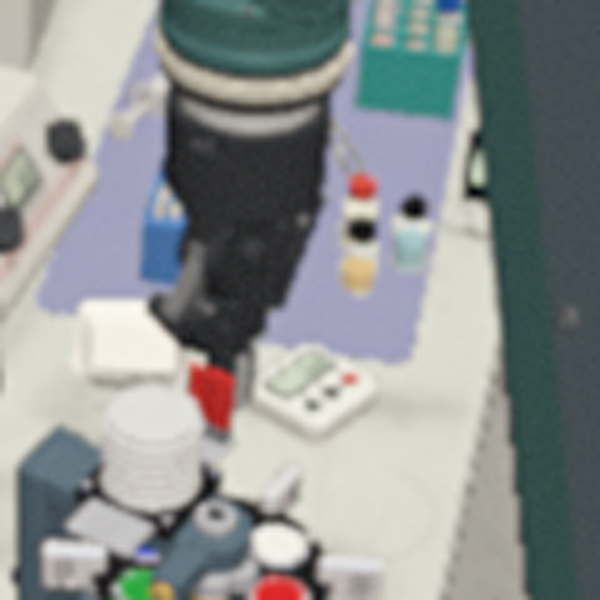

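Request:
servo_tool(plan=[0.0006, 0.0019, 0, 0, 0, 0.0013, 0.0038, 0, 0, 0, 0.0016, 0.0047, 0, 0, 0, 0.0019, 0.0057, 0, 0, 0, 0.0019, 0.0057, 0, 0, 0])

```text
time: 18.25
ee_pos: [0.4759, -0.2813, 0.1602]
tcp_rot: [-0.411, 0.576, 0.411, 0.576]
ft_force: [-0.8, -2.1, -0.1]
grip_width: -0.0
```

```bash
python3 -c "
from h import *
st()
a=ctrl.get_image('side')
for im in (cv2.imread('pics/side0.png'),cv2.imread('pics/side13.png'),a):
    b=[x for x in blobs('side',im,'red') if x[1][1]<205];print(b,own(onz('side',max(b)[1],.171)))
cv2.imwrite('pics/side14.png',a)"
```

```text
18.25 [ 0.4759 -0.2813  0.1602] own [ 0.0361 -0.0641] r 0.0736 th 299.3874514636113 jawyaw 70.98835061663019 F [-0.8 -2.1 -0.1]
[(70, array([355.54285714, 185.02857143]))] [ 0.0389 -0.0727]
[(71, array([352.28169014, 188.14084507]))] [ 0.0391 -0.0579]
[(59, array([351.44067797, 188.69491525]))] [ 0.0396 -0.0549]
```

Request:
servo_tool(plan=[0.0006, 0.0019, 0, 0, 0, 0.0013, 0.0038, 0, 0, 0, 0.0016, 0.0047, 0, 0, 0, 0.0019, 0.0057, 0, 0, 0, 0.0019, 0.0057, 0, 0, 0])

```text
time: 18.8
ee_pos: [0.4775, -0.2778, 0.1617]
tcp_rot: [-0.412, 0.577, 0.409, 0.575]
ft_force: [-11.2, -14.4, 13.4]
grip_width: 0.0
```

```bash
python3 -c "
from h import *
st()
a=ctrl.get_image('side')
b=[x for x in blobs('side',a,'red') if x[1][1]<205];print(b,own(onz('side',max(b)[1],.171)))
cv2.imwrite('pics/side15.png',a)"
```

```text
18.8 [ 0.4775 -0.2778  0.1617] own [ 0.0365 -0.0602] r 0.0704 th 301.2289482585056 jawyaw 70.91670898673368 F [-11.2 -14.4  13.4]
[(63, array([350.52380952, 188.96825397]))] [ 0.0409 -0.0528]
```

```bash
python3 -c "
from h import *
print(ctrl.sense()['wrist_torque'])
a=cv2.imread('pics/side15.png');cv2.imwrite('pics/e15.png',cv2.resize(a[130:250,310:430],(600,600),interpolation=2))
for i in (0,10,13,14,15):
    g=cv2.imread(f'pics/side{i}.png')[215:275,300:375].astype(np.float32).mean(2)
    if i==0:g0=g
    print(i,cv2.phaseCorrelate(g0,g,cv2.createHanningWindow(g.shape[::-1],cv2.CV_32F)))"
```

```text
[-2.50721023  1.9807165   0.07810467]
0 ((0.5, 7.105427357601002e-15), 1.0000000001271223)
10 ((0.41948239470280413, -0.06741641207969806), 0.8294137747022841)
13 ((0.5165272166066899, -0.06150056650235669), 0.8104755829705133)
14 ((0.47043525318650126, -0.11380716193923845), 0.7864519115024142)
15 ((0.12707050044289048, 0.1044748284931245), 0.7013019366794162)
```

View pics/e15.png

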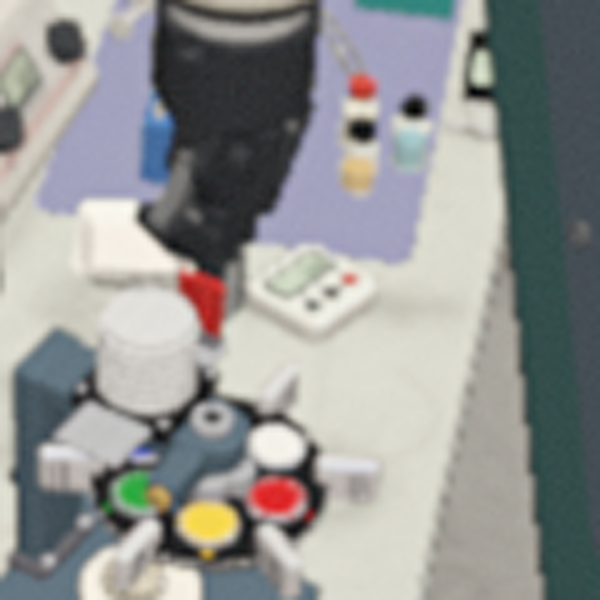

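Request:
servo_tool(plan=[-0.0006, -0.0019, 0, 0, 0, -0.0013, -0.0038, 0, 0, 0, -0.0032, -0.0095, 0, 0, 0, -0.0097, -0.0284, 0, 0, 0, -0.0194, -0.0568, 0, 0, 0, -0.0194, -0.0568, 0.05, 0, 0, -0.0194, -0.0568, 0.1, 0, 0, -0.04, -0.1, 0.1, 0, 0, -0.08, -0.14, 0.1, 0, 0, -0.12, -0.18, 0.1, 0, 0, -0.12, -0.18, 0.1, 0, 0])

```text
time: 19.95
ee_pos: [0.3551, -0.4582, 0.26]
tcp_rot: [-0.41, 0.576, 0.41, 0.576]
ft_force: [0.8, 0.5, 0.1]
grip_width: -0.0001
```

```bash
python3 -c "
from h import *
look(16);st()
T=cv2.imread('pics/top16.png');S=cv2.imread('pics/side16.png')
print(blobs('top',T,'red'),blobs('side',S,'red'))
b=[x for x in blobs('side',S,'red') if x[1][1]<205];print(own(onz('side',max(b)[1],.171)))
a=[x for x in blobs('top',T,'red') if x[1][1]<250 and x[1][0]>325]
for x in a: print(own(onz('top',x[1],.189)),tri(x[1],max(b)[1]),own(tri(x[1],max(b)[1])))
for i in (0,10,16):
    g=cv2.imread(f'pics/side{i}.png')[215:275,300:375].astype(np.float32).mean(2)
    if i==0:g0=g
    print(i,cv2.phaseCorrelate(g0,g,cv2.createHanningWindow(g.shape[::-1],cv2.CV_32F)))
p=np.hstack([cv2.resize(T[190:290,260:350],(400,444)),cv2.resize(S[165:265,310:400],(400,444))]);cv2.imwrite('pics/e16.png',p)"
```

```text
19.95 [ 0.3551 -0.4582  0.26  ] own [-0.0209 -0.2706] [0.85 0.45 0.12] j [-1.05  0.35  0.16  1.38 -0.   -0.72] z [0.329 0.944 0.   ]
20.05 [ 0.3566 -0.4568  0.26  ] own [-0.0199 -0.2687] r 0.2694 th 265.7643906448869 jawyaw 70.8290910184925 F [ 0.9  0.9 -0.1]
[(24, array([335.5, 239.5])), (87, array([302.55172414, 266.47126437]))] [(48, array([351.27083333, 189.35416667])), (40, array([365.325, 228.375]))]
[ 0.0386 -0.0525]
[ 0.0351 -0.0456] [ 0.48132287 -0.26462525  0.17633755] [ 0.0358 -0.0465]
0 ((0.5, 7.105427357601002e-15), 1.0000000001271223)
10 ((0.41948239470280413, -0.06741641207969806), 0.8294137747022841)
16 ((0.5350985610846948, -0.10479466836453355), 0.7988251776165433)
```

View pics/e16.png

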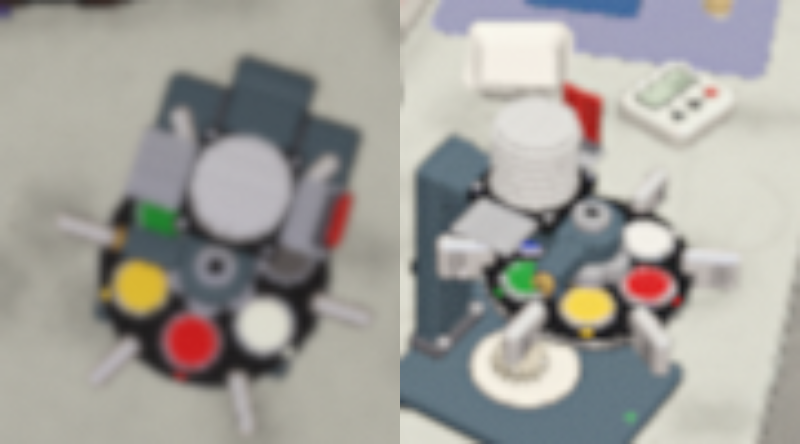

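```bash
python3 -c "
from h import *
print(ctrl.hand_in())"
```

```text
the job is handed in; nothing more can be done
None
```

The blue filter is clicked in under the lamp, and the shutter was then pushed in to its stop. The job was handed in at about 20 s with the arm clear.

**Turret:** I pushed it three clicks clockwise. The red filter, opposite blue, now stands within 0.05 px of where blue stood at the start, so the turret is seated in its click.

**Shutter:** The red tab moved 23.6 mm from the top camera and 23.7 mm from both views together, against a nominal 24 mm. The side view alone gave about 20 mm, but there the lamp hides part of the tab. The push force rose from about 2 N to 14–23 N at the end, so I take it to be at its stop.

**Stand and gear:** Against the start picture, the stand shows no shift within about 0.1 px. In the pictures the gear lies where it did. I did not measure the other objects; none that I saw had moved.

**What went wrong:**
- **First push:** the fingertip jammed on a tab's end and the wrist force reached about 80 N. I backed out, the turret sprang back to its click, and the stand had not visibly moved. After that I pushed along an arc flat against the tab, at about 2 N where I read it.
- **At the shutter stop:** the push rocked the stand by about 0.4 px. It settled back once I let go.

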